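# Find the rocking foot of a gear drive and press its shim flat

### The arm

A 7-joint arm with a two-finger parallel gripper is mounted at the origin on the work surface. World frame = base frame: x ahead of the robot, y to its left, z up, the work surface at z = 0. Lengths are in m, angles in rad, forces in N, time in s.
With the tool pointing down it reaches from about 0.4 to 0.875 m from the base axis. Payload 19.3 kg.
Tool frame: the origin (TCP) lies midway between the tips of the shut fingers; the grasp point (between the pads) lies 19 mm behind it; z points along the fingers, y is the line along which they close (so a half turn about z gives the same grasp; the last joint's range is limited). The gripper opens to 85 mm and grips with 20 to 120 N. Pads are 22 mm wide; open, the fingers measure 114 mm over their backs; the gripper's body (76 mm by 85 mm) begins 54 mm behind the grasp point. The pads swing forward as they close: fully open they stand 13 mm farther back than shut.
Start: joints at [-1.242, 0.521, -0.036, 1.599, 0.021, 1.021, -0.113], TCP at [0.243, 0.576, 0.231] pointing down, gripper open.
Joint ranges: [-2.91, 2.91], [-0.3, 2.13], [-1.5, 1.42], [0.17, 2.43], [-1.26, 4.41], [0.16, 1.93], [-2.52, 2.52]. Speed limits (rad/s): [1.89, 1.89, 2.39, 2.39, 3.01, 3.01, 3.01].

### API

Orientations are given as [roll, pitch, yaw] about the fixed x, y, z axes, in that order (R = Rz(yaw) Ry(pitch) Rx(roll)).
In Python, from workcell import * gives the robot as it stands. The module is installed in compiled form; this text tells all that it offers.
- The arm moves only by the tool play_rows, never from a script. Its argument "deltas" is a list of rows, each a list of 7 numbers: the shift along the tool's x, y, z in units of 500 mm (1.0 is 500 mm), then the turn, a rotation vector about the tool's x, y, z in units of 120 degrees (1.0 is 120 degrees), then the closure, from 0 (fully open) to 1 (shut). A call has 1 to 10 rows; each row is the pose to reach, as a shift and turn from the pose commanded when the call began, along the tool's axes at that moment; what a row does not reach only later rows make up. A row lasts 1/10 s, in which the tool goes at most 50 mm and 8.59 degrees, less where a joint would pass 70% of its speed; a pose out of reach is approached as far as the arm can. A call with a number of a shift or a turn outside -1 to 1 is refused whole. A call with a gripper value outside its range is refused whole. The fingers move at their own pace and stop on an object; "newtons" is the grip in N (left out, the last holds). Time passes only in rows, so rows that repeat a pose let the fingers close. It gives the time, the measured TCP pose, the force, the opening and the grip force at its end, in the units of the state.
- observe(): the state, without advancing time (a new reading comes with each control period).
- grab_frame(name): name is "scene" or "top" or "wrist"; returns the picture (400x640x3 uint8, red, green, blue); there is no depth.
- get_calibration(name): a dict with "fovy" (degrees; the focal length in pixels is half the picture's height over the tangent of half this angle, whatever the lens; pixels are square), "cx", "cy" (the principal point, pixels), "xyz" and "rotation" of the camera in the world. Camera axes: x right, y down, z forward; pixel columns grow to the right and rows downward; lengths in m; the calibration is good to about 2 mm. A picture is of the moment at which its call begins: read the wrist's pose just before it. get_calibration takes no time and is no camera call; for the wrist camera it gives the pose at the moment of the call.
- job_done(): hands the job in; it is judged then, once.
The state is a dict: "clock": time; "qpos": joint angles; "qd": joint speeds; "joint_efforts": joint torques, N m; "position": TCP position; "tool_rot": TCP orientation; "force": force on the tool from outside, world axes, zero at the start; "moment": the same for the moment, N m; "grip_width": finger opening in m; "finger_force": force on a finger pad.
Only numpy, scipy, OpenCV 4.12 (cv2) and the standard library are available. Lean on these libraries where they do the work, as an engineer would, in place of code of your own. Each camera call takes 0.05 s, during which the arm holds its last target. There are 200 camera calls.

### The job

The gear drive's base plate stands on four feet, and one corner rocks because its foot gives way. Press down on the plate's corner ears until you find the one that sinks under your fingertip, then press the raised shim tab of that same corner down flat, and move clear. Only press: do not pick up or push the drive about, leave the other three shims raised and the things lying around where they are.

Things in the scene. Friction and masses are not known exactly. Their poses are not given: they have to be found in the camera images.
- unit: gear drive: aluminium base plate 150 (x) by 160 (y) by 8 mm with two black motors and two orange gears on top (within 27 mm in x, 52 mm in y of the centre, up to z = 42 mm) and an ear at each corner. Origin: centre of the plate's underside, 38 mm above the table. x to the rear (away from the robot at yaw 0), y left, z up. Loose, 0.75 to 1.1 kg, just resting on four feet
- ear_front_left (a point): top of the plate's front left corner ear, over its foot, at x = -58, y = 105, z = 8 mm of the drive: press here. Ears are 44 by 44 mm, tops 46 mm above the table. Three feet are rigid; the fourth looks the same but is sprung: it starts to sink at about 3 N, stops 4 mm lower at about 6 N (the plate leans up to 0.04 rad), and rises again when let go. Which one it is changes from run to run
- tab_front_left (a point): spot to press on the front left corner's shim, a hinged steel tab 32 mm wide (y), given where the tab's top will be when flat: 37.5 mm above the table, 60 mm in front (-x) of the ear's point. Hinge line 26 mm behind this spot (+x), free end 12 mm in front of it. Raised at the start: slopes up to its free end by 0.37 to 0.40 rad, so it is about 12 mm higher here
- shim_3 (a joint): angle of the shim of the ROCKING corner, wherever that is in this run: 0 to 0.03 rad raised at the start, growing as it is pressed, 0.40 rad flat at its dead stop. Stiff hinge, 0.3 N m: about 12 N at its tab point; it stays where it is left
- board: flat grey levelling board, 320 (x) by 300 (y) by 6 mm, fixed on the table, on which the four feet stand. Origin: centre of its underside; it has the same centre and yaw as the drive
- ear_front_right (a point): top of the front right ear, over its foot, at x = -58, y = -105, z = 8 mm of the drive; same size and behaviour as the front left one
- tab_front_right (a point): spot to press on the front right corner's shim tab, where its top will be when flat; 60 mm in front of that ear's point, same build as the front left one
- ear_rear_left (a point): top of the rear left ear, over its foot, at x = 58, y = 105, z = 8 mm of the drive; same size and behaviour as the front left one
- tab_rear_left (a point): spot to press on the rear left corner's shim tab, where its top will be when flat; 60 mm in front of that ear's point, same build as the front left one
- ear_rear_right (a point): top of the rear right ear, over its foot, at x = 58, y = -105, z = 8 mm of the drive; same size and behaviour as the front left one
- tab_rear_right (a point): spot to press on the rear right corner's shim tab, where its top will be when flat; 60 mm in front of that ear's point, same build as the front left one
- shim_1 (a joint): angle of the shim of one of the three firm corners (the number does not tell which): 0 to 0.03 rad raised at the start, 0.40 rad flat; must stay raised
- shim_2 (a joint): angle of the shim of one of the three firm corners (the number does not tell which): 0 to 0.03 rad raised at the start, 0.40 rad flat; must stay raised
- shim_4 (a joint): angle of the shim of one of the three firm corners (the number does not tell which): 0 to 0.03 rad raised at the start, 0.40 rad flat; must stay raised
- gear_a: orange plastic gear wheel, 42 mm across, 18 mm high with its hub, lying flat on the board between the two front feet; origin at the centre of its underside; loose, to be left alone
- gear_b: orange plastic gear wheel, 36 mm across, 18 mm high, lying flat on the board behind the drive unit; origin at the centre of its underside; loose, to be left alone
- pot: small clear screw-top pot, 32 mm across and 40 mm high, standing on the board behind the drive unit; origin at the centre of its underside; loose, to be left alone
- driver: screwdriver lying on the table to the left of the board, along its own x; about 20 mm thick; loose, to be left alone
- bottle: green drinking bottle, 72 mm across, 210 mm high, standing well to the right; origin at the centre of its underside; loose, to be left alone
- mug: white mug, 80 mm across, 90 mm high, standing to the right of the board; origin at the centre of its underside; loose, to be left alone

How it is judged:
On the way, in this order (a step that is already met when the one before it is completed fails the run):
1. the rocking corner has been pressed and sinks under the finger, its shim still raised (angle between unit's own z axis and vertical above 0.015 rad and contact force between the fingers and unit above 1 N and value of joint shim_3 below 0.12 rad), for 0.05 s.
2. the shim of the rocking corner is pressed flat (value of joint shim_3 above 0.33 rad), for 0.1 s.
At the end, for the whole second after the job is handed in: The rocking corner's shim is flat (within 0.07 rad of its stop), the other three are raised (under 0.12 rad), the drive rests level (within 0.012 rad) within 15 mm of where it stood, and the loose things are within 25 mm of where they were (value of joint shim_3 above 0.33 rad and value of joint each of shim_1, shim_2, shim_4 below 0.12 rad and angle between unit's own z axis and vertical below 0.012 rad and distance of unit from where it was at the start of the episode below 0.015 m and linear speed of unit below 0.02 m/s and not (distance of any of gear_a, gear_b, pot, driver, bottle, mug from where it was at the start of the episode above 0.025 m)); the robot touches nothing.
It fails at once if the shim of a firm corner is pressed down (more than 0.12 rad) (value of joint any of shim_1, shim_2, shim_4 above 0.12 rad).
It fails at once if the drive is lifted (origin over 46 mm above the table), tipped (over 0.08 rad) or shoved (over 15 mm) (height (world z) of unit above 0.046 m or angle between unit's own z axis and vertical above 0.08 rad or distance of unit from where it was at the start of the episode above 0.015 m).
It fails at once if a bystander is lifted or moved by more than 25 mm (distance of any of gear_a, gear_b, pot, driver, bottle, mug from where it was at the start of the episode above 0.025 m).
It also fails if it takes over 61 s, if anything falls off the work surface, if the arm or the gripper's body presses on something with over 40 N, if the wrist force passes 120 N, or if a joint passes its speed limit or range.

## Working session

There is one attempt and no reset: what is moved stays moved. The work goes in short steps, Python scripts to look and compute and a tool call to move; the robot and the scene stay as the last step left them, time stands still between calls to the robot, and variables do not carry over. Pictures are saved under pics/ and viewed, at most 10 in all, crops included, and the job is handed in when it is done.

Besides the shell and the picture viewer there is one more tool, called after "Request:" as name(argument=value, ...), one argument or row to a line, values as JSON. play_rows: Moves the arm, as the interface text tells. Its arguments: {"type":"object","properties":{"deltas":{"type":"array"},"newtons":{"type":"number"}},"required":["deltas"]}

```bash
mkdir -p pics
python3 - <<'E'
from workcell import *
import cv2
o=observe();print(o)
for n in ("top","scene"):
    print(n,get_calibration(n)); cv2.imwrite(f"pics/{n}0.png",grab_frame(n)[:,:,::-1])
E
```

```text
{'clock': 0.0, 'qpos': array([-1.24217475,  0.52200935, -0.03633799,  1.59999804,  0.02121233,
        1.02108946, -0.11278256]), 'qd': array([-1.56787562e-03,  1.09216434e-04, -1.19627658e-03, -8.53189943e-04,
       -2.89066878e-04, -2.23490314e-05, -1.34876693e-03]), 'joint_efforts': array([-3.05394587e-05, -9.27115631e+01,  1.97927222e+00, -3.69919288e+01,
        1.76191342e-02,  8.51923891e-03,  3.16246212e-05]), 'position': array([0.24261031, 0.57563113, 0.23073209]), 'tool_rot': array([-3.14047708e+00,  8.46378634e-05,  2.74279404e+00]), 'force': array([ 1.17055587, -0.25831565, -0.7880714 ]), 'moment': array([ 0.00964513, -0.02203787,  0.0068382 ]), 'finger_force': 0.0, 'grip_width': 0.08530529320444903}
top {'fovy': 47.616549480951676, 'cx': 322.00898601085123, 'cy': 196.88486249359795, 'xyz': array([ 0.43950658, -0.02979137,  1.32253651]), 'rotation': array([-3.04048716,  0.01927386, -1.55677052])}
scene {'fovy': 44.19194729168067, 'cx': 317.70312081135563, 'cy': 205.02910529963842, 'xyz': array([ 1.2266591 , -0.66315085,  1.14205839]), 'rotation': array([-2.44209513,  0.00796322,  0.80883658])}
```

View pics/top0.png

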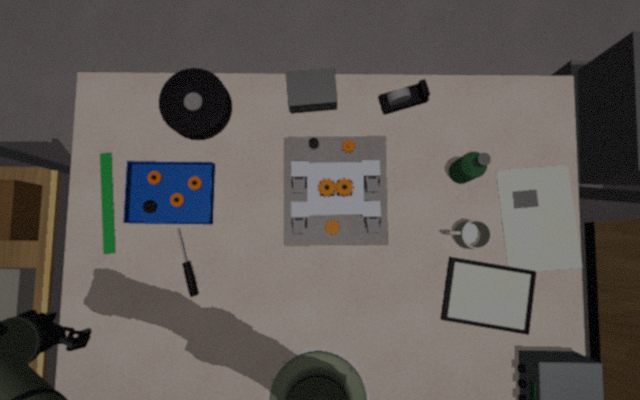

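View pics/scene0.png

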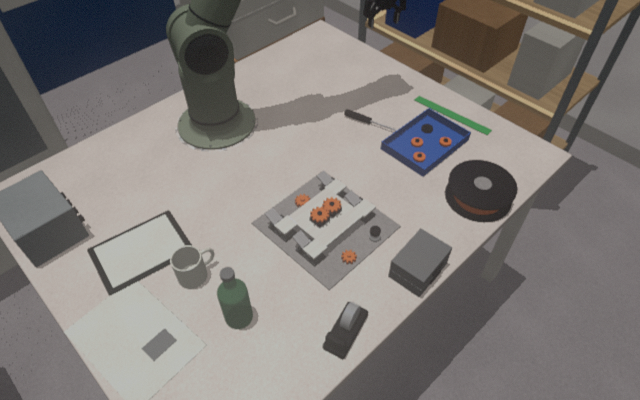

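The top view shows the board at about (284–388, 136–245), with image up being +x and left being +y. The plate's ears are near (298,168), (373,168), (298,208) and (373,208), and the tabs are the darker squares below the ears. I'll zoom in to measure.

```bash
cat > h.py <<'E'
import numpy as np, cv2
from scipy.spatial.transform import Rotation as R
from workcell import *
def cam(n):
    c=get_calibration(n); f=200/np.tan(np.radians(c["fovy"]/2))
    return f,c["cx"],c["cy"],np.array(c["xyz"]),R.from_euler("xyz",c["rotation"]).as_matrix()
def ray(n,uv,z):
    f,cx,cy,p,M=cam(n); d=M@np.array([(uv[0]-cx)/f,(uv[1]-cy)/f,1]); return p+d*(z-p[2])/d[2]
def proj(n,X):
    f,cx,cy,p,M=cam(n); q=(np.atleast_2d(X)-p)@M; return q[:,:2]/q[:,2:]*f+[cx,cy]
E
python3 - <<'E'
from h import *
im=cv2.imread("pics/top0.png")
c=cv2.resize(im[125:257,270:402],None,fx=4.5,fy=4.5,interpolation=cv2.INTER_CUBIC)
hsv=cv2.cvtColor(im,cv2.COLOR_BGR2GRAY)
m=((hsv>60)&(hsv<118)).astype(np.uint8)
print(hsv[190,275:300],hsv[215,275:300],hsv[240,380:395])
cv2.imwrite("pics/crop.png",c)
for uv in [(284,136),(387,137),(388,244),(284,245)]: print(ray("top",uv,.006).round(4))
E
```

```text
[132 130 128 129 131 130 129 126 114  98  97  97  98  97  96  96  96  98
  97  94  97  94 100  98  98] [129 130 132 130 130 129 130 129 117 102  99 100  95  95  97 106 126 136
 140 139 138 139 139 138 140] [ 93  95 101  98  98  99  96 103 112 127 127 129 128 125 124]
[0.7528 0.1127 0.006 ]
[ 0.7527 -0.1919  0.006 ]
[ 0.4386 -0.1946  0.006 ]
[0.4315 0.1055 0.006 ]
```

View pics/crop.png

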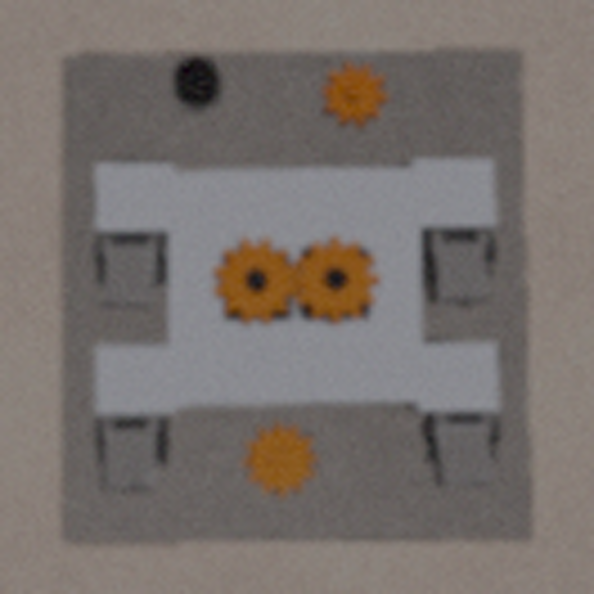

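```bash
cat >> h.py <<'E'
def pose(par,P):
    c,s=np.cos(par[2]),np.sin(par[2]); P=np.atleast_2d(P)
    return np.c_[P[:,:2]@np.array([[c,s],[-s,c]])+par[:2],P[:,2]]
E
python3 - <<'E'
from h import *
from scipy.optimize import least_squares
E=[(95,163),(495,158),(498,413),(95,413),(497,225),(498,343),(95,230),(95,345)]
D=[(80,127),(80,-127),(-80,-127),(-80,127),(36,-127),(-36,-127),(36,127),(-36,127)]
B=[(64,56),(521,50),(530,540),(62,543)]; DB=[(160,150),(160,-150),(-160,-150),(-160,150)]
def go(px,X):
    uv=np.array(px)/4.5+[270,125]-.4
    r=least_squares(lambda p:(proj("top",pose(p,X))-uv).ravel(),[.58,-.04,0],loss="soft_l1")
    print(r.x.round(4),r.fun.reshape(-1,2).round(2).tolist())
    return r.x
XE=np.array([(a/1e3,b/1e3,.046) for a,b in D]); XB=np.array([(a/1e3,b/1e3,.006) for a,b in DB])
a=go(E,XE);b=go(B,XB)
p=go(E+B,np.r_[XE,XB])
T=lambda x,y,z:(proj("top",pose(p,[(x/1e3,y/1e3,z)]))[0]-[270,125])*4.5+2
im=cv2.imread("pics/crop.png")
for x in(-58,58):
  for y in(-105,105):
    print(x,y,pose(p,[(x/1e3,y/1e3,.046),((x-60)/1e3,y/1e3,.0375)]).round(4).tolist())
E
```

```text
[ 0.5941 -0.0407  0.0186] [[-0.07, -0.2], [0.1, 0.2], [0.42, -0.33], [-0.21, 0.18], [-0.08, 0.61], [0.15, -0.35], [-0.11, 0.16], [-0.17, -0.23]]
[ 0.5934 -0.0399  0.0198] [[-0.03, -0.26], [-0.15, 0.04], [0.06, 0.14], [0.11, 0.07]]
[ 0.5939 -0.0404  0.0191] [[-0.19, -0.09], [-0.01, 0.26], [0.34, -0.27], [-0.29, 0.29], [-0.18, 0.66], [0.06, -0.3], [-0.22, 0.26], [-0.26, -0.12], [0.2, -0.45], [0.08, -0.08], [0.22, 0.02], [0.27, -0.13]]
-58 -105 [[0.5379, -0.1465, 0.046], [0.4779, -0.1477, 0.0375]]
-58 105 [[0.5339, 0.0634, 0.046], [0.4739, 0.0623, 0.0375]]
58 -105 [[0.6539, -0.1443, 0.046], [0.5939, -0.1454, 0.0375]]
58 105 [[0.6499, 0.0657, 0.046], [0.5899, 0.0645, 0.0375]]
```

Request:
play_rows(
  deltas=[
    [-0.93,-0.72,0.2,0,0,-0.2,1],
    [-0.93,-0.72,0.2,0,0,-0.2,1],
    [-0.93,-0.72,0.2,0,0,-0.2,1],
    [-0.93,-0.72,0.2,0,0,-0.2,1],
    [-0.93,-0.72,0.2,0,0,-0.2,1],
    [-0.93,-0.72,0.2,0,0,-0.2,1],
    [-0.93,-0.72,0.2,0,0,-0.2,1],
    [-0.93,-0.72,0.2,0,0,-0.2,1],
    [-0.93,-0.72,0.2,0,0,-0.2,1],
    [-0.93,-0.72,0.2,0,0,-0.2,1],
  ],
  newtons=60,
)

```text
clock: 1.1
position: [0.4853, 0.1446, 0.1471]
tool_rot: [-3.142, -0.0, -3.121]
force: [1.0, 0.8, 0.1]
grip_width: -0.0001
finger_force: 0.0
```

```bash
cat >> h.py <<'E'
def to(t,yaw=3.16):
    o=observe(); M=R.from_euler("xyz",o["tool_rot"]); W=R.from_euler("xyz",[np.pi,0,yaw])
    print("t",round(o["clock"],2),"pos",o["position"].round(4),"rot",o["tool_rot"].round(3),"F",o["force"].round(1),"q",o["qpos"].round(2),"w",round(o["grip_width"],3))
    print("delta",(M.inv().apply(np.array(t)-o["position"])/.5).round(4),((M.inv()*W).as_rotvec()/np.radians(120)).round(4))
E
python3 -c "
from h import *
to([.534,.0634,.08])"
```

```text
t 1.1 pos [0.4853 0.1446 0.1471] rot [-3.142 -0.    -3.121] F [1.  0.8 0.1] q [-0.36  0.45 -0.06  1.99  0.04  0.7   1.15] w -0.0
delta [-0.0942 -0.1644  0.1342] [-0.     -0.      0.0009]
```

Request:
play_rows(
  deltas=[
    [-0.094,-0.164,0.06,0,0,0,1],
    [-0.094,-0.164,0.1,0,0,0,1],
    [-0.094,-0.164,0.15,0,0,0,1],
    [-0.094,-0.164,0.176,0,0,0,1],
    [-0.094,-0.164,0.176,0,0,0,1],
    [-0.094,-0.164,0.176,0,0,0,1],
    [-0.094,-0.164,0.176,0,0,0,1],
  ],
)

```text
clock: 1.8
position: [0.5337, 0.0666, 0.0608]
tool_rot: [3.141, 0.002, -3.12]
force: [-0.2, -0.5, -0.2]
grip_width: 0.0
finger_force: 0.0
```

Run:
```python
from h import *
to([.534,.0634,.046])
cv2.imwrite("pics/s1.png",cv2.resize(grab_frame("scene")[130:300,230:420,::-1],None,fx=3.5,fy=3.5,interpolation=cv2.INTER_CUBIC))
```

```text
t 1.8 pos [0.5337 0.0666 0.0608] rot [ 3.141e+00  2.000e-03 -3.120e+00] F [-0.2 -0.5 -0.2] q [-0.2   0.63 -0.05  1.95  0.05  0.55  1.31] w 0.0
delta [-0.0003 -0.0065  0.0297] [0.0003 0.0008 0.0015]
```

View pics/s1.png

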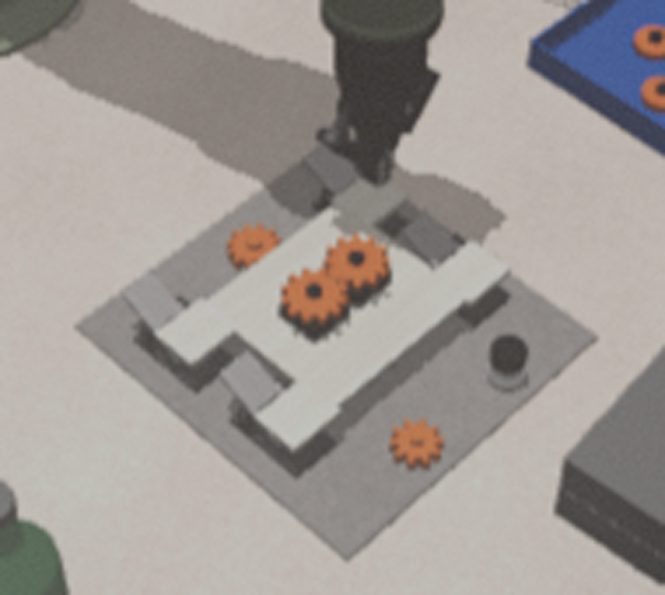

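The closed fingertip, at about (380,180), is over the front-left ear as planned. Next I'll press gently.

Request:
play_rows(
  deltas=[
    [0,-0.004,0.01,0,0,0,1],
    [0,-0.004,0.02,0,0,0,1],
    [0,-0.004,0.024,0,0,0,1],
    [0,-0.004,0.026,0,0,0,1],
    [0,-0.004,0.028,0,0,0,1],
    [0,-0.004,0.028,0,0,0,1],
  ],
)

```text
clock: 2.45
position: [0.5332, 0.0635, 0.046]
tool_rot: [-3.142, -0.0, -3.122]
force: [-4.3, -0.2, 15.2]
grip_width: 0.0002
finger_force: 7.5
```

Request:
play_rows(
  deltas=[
    [0,0,0.002,0,0,0,1],
    [0,0,0.002,0,0,0,1],
  ],
)

```text
clock: 2.65
position: [0.5333, 0.0635, 0.0459]
tool_rot: [-3.142, 0.0, -3.122]
force: [-11.3, -0.2, 37.2]
grip_width: -0.0001
finger_force: 18.1
```

Request:
play_rows(
  deltas=[
    [0,0,0.002,0,0,0,1],
    [0,0,0.002,0,0,0,1],
  ],
)

```text
clock: 2.85
position: [0.5333, 0.0634, 0.0457]
tool_rot: [-3.142, 0.0, -3.122]
force: [-17.9, -2.0, 57.9]
grip_width: 0.0002
finger_force: 28.7
```

Request:
play_rows(
  deltas=[
    [0,0,-0.03,0,0,0,1],
    [0,0,-0.06,0,0,0,1],
    [-0.08,0,-0.06,0,0,0,1],
    [-0.16,0.004,-0.06,0,0,0,1],
    [-0.233,0.004,-0.06,0,0,0,1],
    [-0.233,0.004,-0.05,0,0,0,1],
    [-0.233,0.004,-0.03,0,0,0,1],
    [-0.233,0.004,-0.02,0,0,0,1],
    [-0.233,0.004,-0.02,0,0,0,1],
  ],
)

```text
clock: 3.75
position: [0.6485, 0.0678, 0.0524]
tool_rot: [-3.141, -0.002, -3.121]
force: [-0.6, -0.6, 0.1]
grip_width: -0.0001
finger_force: 0.0
```

```bash
python3 -c "
from h import *
to([.65,.0657,.046])"
```

```text
t 3.75 pos [0.6485 0.0678 0.0524] rot [-3.141e+00 -2.000e-03 -3.121e+00] F [-0.6 -0.6  0.1] q [-0.17  0.78 -0.04  1.64  0.05  0.73  1.36] w -0.0
delta [-0.0029 -0.0042  0.0129] [-0.0001 -0.001   0.0009]
```

Request:
play_rows(
  deltas=[
    [-0.003,-0.004,0.006,0,0,0,1],
    [-0.003,-0.004,0.01,0,0,0,1],
    [-0.003,-0.004,0.013,0,0,0,1],
    [-0.003,-0.004,0.014,0,0,0,1],
    [-0.003,-0.004,0.014,0,0,0,1],
  ],
)

```text
clock: 4.25
position: [0.6513, 0.0659, 0.0465]
tool_rot: [-3.142, 0.0, -3.122]
force: [-0.2, 0.0, -0.1]
grip_width: 0.0003
finger_force: 0.0
```

Request:
play_rows(
  deltas=[
    [0,0,0.002,0,0,0,1],
    [0,0,0.002,0,0,0,1],
  ],
)

```text
clock: 4.45
position: [0.6515, 0.0659, 0.0461]
tool_rot: [3.142, 0.0, -3.122]
force: [-3.7, -0.4, 9.0]
grip_width: 0.0003
finger_force: 4.6
```

Request:
play_rows(
  deltas=[
    [0,0,0.001,0,0,0,1],
    [0,0,0.001,0,0,0,1],
  ],
)

```text
clock: 4.65
position: [0.6515, 0.0659, 0.0461]
tool_rot: [3.141, 0.0, -3.122]
force: [-6.7, -0.1, 16.5]
grip_width: -0.0002
finger_force: 8.2
```

Request:
play_rows(
  deltas=[
    [0,0,-0.03,0,0,0,1],
    [0,0,-0.08,0,0,0,1],
    [0,0,-0.12,0,0,0,1],
    [0,-0.1,-0.12,0,0,0,1],
    [0,-0.2,-0.12,0,0,0,1],
    [0,-0.3,-0.12,0,0,0,1],
    [0,-0.4,-0.12,0,0,0,1],
    [0.0,-0.42,-0.12,0,0,0,1],
    [0,-0.42,-0.07,0,0,0,1],
    [0,-0.42,-0.06,0,0,0,1],
  ],
)

```text
clock: 5.65
position: [0.6545, -0.1443, 0.0736]
tool_rot: [3.141, -0.002, -3.122]
force: [-0.5, 1.9, -0.5]
grip_width: -0.0001
finger_force: 0.0
```

```bash
python3 -c "
from h import *
to([.6539,-.1443,.046])"
```

```text
t 5.65 pos [ 0.6545 -0.1443  0.0736] rot [ 3.141e+00 -2.000e-03 -3.122e+00] F [-0.5  1.9 -0.5] q [ 0.16  0.77 -0.05  1.58  0.05  0.79  1.68] w -0.0
delta [0.0011 0.     0.0552] [ 0.0003 -0.0011  0.0004]
```

Rear left is firm. Next is rear right.

Request:
play_rows(
  deltas=[
    [0,0,0.02,0,0,0,1],
    [0,0,0.04,0,0,0,1],
    [0,0,0.046,0,0,0,1],
    [0,0,0.05,0,0,0,1],
    [0,0,0.054,0,0,0,1],
    [0,0,0.054,0,0,0,1],
  ],
)

```text
clock: 6.25
position: [0.6556, -0.1441, 0.048]
tool_rot: [-3.142, 0.0, -3.121]
force: [0.2, -0.1, -0.5]
grip_width: -0.0001
finger_force: 0.0
```

Request:
play_rows(
  deltas=[
    [0,0,0.002,0,0,0,1],
    [0,0,0.002,0,0,0,1],
  ],
)

```text
clock: 6.45
position: [0.6556, -0.1442, 0.0471]
tool_rot: [-3.142, 0.0, -3.122]
force: [-1.1, 0.3, -0.0]
grip_width: 0.0
finger_force: 0.0
```

Request:
play_rows(
  deltas=[
    [0,0,0.002,0,0,0,1],
    [0,0,0.002,0,0,0,1],
  ],
)

```text
clock: 6.65
position: [0.6557, -0.1442, 0.0462]
tool_rot: [-3.141, 0.0, -3.122]
force: [-1.0, -0.1, 1.6]
grip_width: 0.0
finger_force: 0.8
```

Request:
play_rows(
  deltas=[
    [0,0,0.002,0,0,0,1],
    [0,0,0.002,0,0,0,1],
  ],
)

```text
clock: 6.85
position: [0.6557, -0.1442, 0.046]
tool_rot: [-3.141, 0.0, -3.122]
force: [-6.6, 0.8, 17.6]
grip_width: -0.0002
finger_force: 8.4
```

Request:
play_rows(
  deltas=[
    [0,0,0.001,0,0,0,1],
    [0,0,0.001,0,0,0,1],
  ],
)

```text
clock: 7.05
position: [0.6558, -0.1442, 0.046]
tool_rot: [-3.141, 0.001, -3.122]
force: [-8.1, 1.8, 23.7]
grip_width: -0.0
finger_force: 11.9
```

Rear right is firm too, which leaves front right.

Request:
play_rows(
  deltas=[
    [0,0,-0.03,0,0,0,1],
    [0,0,-0.06,0,0,0,1],
    [0.08,0,-0.06,0,0,0,1],
    [0.16,0,-0.06,0,0,0,1],
    [0.234,-0.004,-0.06,0,0,0,1],
    [0.234,-0.004,-0.05,0,0,0,1],
    [0.234,-0.004,-0.03,0,0,0,1],
    [0.234,-0.004,-0.01,0,0,0,1],
    [0.234,-0.004,-0.006,0,0,0,1],
    [0.234,-0.004,-0.006,0,0,0,1],
  ],
)

```text
clock: 8.05
position: [0.5389, -0.1482, 0.0467]
tool_rot: [3.141, -0.001, -3.121]
force: [-0.4, 0.5, 0.1]
grip_width: 0.0001
finger_force: 0.0
```

Request:
play_rows(
  deltas=[
    [0,0,0.002,0,0,0,1],
    [0,0,0.004,0,0,0,1],
    [0,0,0.004,0,0,0,1],
  ],
)

```text
clock: 8.35
position: [0.5389, -0.1485, 0.0457]
tool_rot: [-3.142, 0.0, -3.122]
force: [0.4, 1.7, 3.7]
grip_width: -0.0002
finger_force: 2.0
```

Request:
play_rows(
  deltas=[
    [0,0,0.002,0,0,0,1],
    [0,0,0.004,0,0,0,1],
    [0,0,0.004,0,0,0,1],
  ],
)

```text
clock: 8.65
position: [0.5388, -0.1486, 0.0437]
tool_rot: [-3.141, 0.0, -3.122]
force: [-0.7, 0.6, 6.4]
grip_width: 0.0001
finger_force: 3.1
```

It sinks. I'll go down to full sink, hold, and take a reading.

Request:
play_rows(
  deltas=[
    [0,0,0.002,0,0,0,1],
    [0,0,0.004,0,0,0,1],
    [0,0,0.004,0,0,0,1],
    [0,0,0.004,0,0,0,1],
  ],
)

```text
clock: 9.05
position: [0.5388, -0.1486, 0.0422]
tool_rot: [-3.141, 0.001, -3.122]
force: [-4.8, 0.3, 16.7]
grip_width: 0.0
finger_force: 8.5
```

Request:
play_rows(
  deltas=[
    [0,0,0.002,0,0,0,1],
    [0,0,0.002,0,0,0,1],
    [0,0,0.002,0,0,0,1],
  ],
)

```text
clock: 9.35
position: [0.5388, -0.1485, 0.0419]
tool_rot: [-3.141, 0.001, -3.122]
force: [-9.4, 2.2, 32.9]
grip_width: -0.0002
finger_force: 16.6
```

Front right is the rocking corner: it sank 4 mm and then stopped. I'll lift and move over its tab.

Request:
play_rows(
  deltas=[
    [0,0,-0.03,0,0,0,1],
    [0,0,-0.07,0,0,0,1],
    [0.06,0,-0.07,0,0,0,1],
    [0.122,0.002,-0.07,0,0,0,1],
    [0.122,0.002,-0.06,0,0,0,1],
    [0.122,0.002,-0.05,0,0,0,1],
    [0.122,0.002,-0.05,0,0,0,1],
  ],
)

```text
clock: 10.05
position: [0.4781, -0.1486, 0.065]
tool_rot: [3.141, -0.0, -3.121]
force: [0.7, -0.6, 0.3]
grip_width: -0.0004
finger_force: 0.0
```

Run:
```python
from h import *
to([.4779,-.1477,.0375])
cv2.imwrite("pics/s2.png",cv2.resize(grab_frame("scene")[130:300,230:420,::-1],None,fx=3.5,fy=3.5,interpolation=cv2.INTER_CUBIC))
```

```text
t 10.05 pos [ 0.4781 -0.1486  0.065 ] rot [ 3.141 -0.    -3.121] F [ 0.7 -0.6  0.3] q [ 0.23  0.59 -0.06  2.05  0.07  0.51  1.71] w -0.0
delta [0.0003 0.0018 0.055 ] [ 0.0001 -0.0001  0.0009]
```

View pics/s2.png

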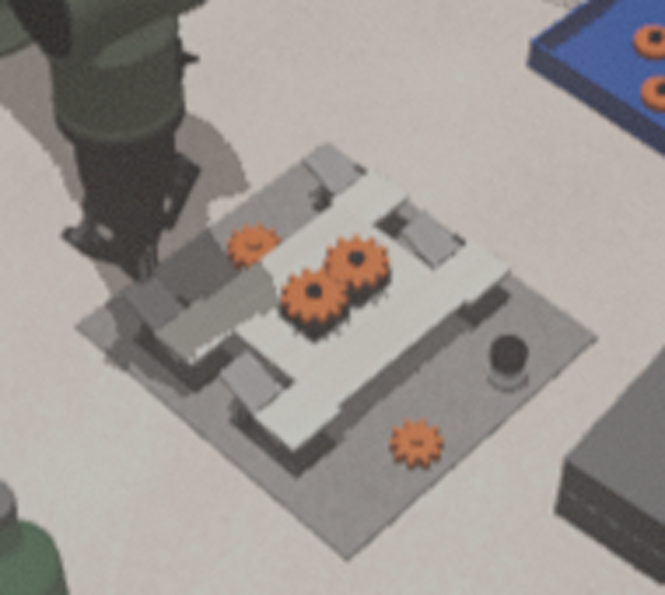

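The fingertip at about (148,275) is over the front-right tab, and the drive has not moved. Now I'll press the tab.

Request:
play_rows(
  deltas=[
    [0,0.002,0.01,0,0,0,1],
    [0,0.002,0.02,0,0,0,1],
    [0,0.002,0.026,0,0,0,1],
    [0,0.002,0.032,0,0,0,1],
    [0,0.002,0.038,0,0,0,1],
    [0,0.002,0.044,0,0,0,1],
    [0,0.002,0.048,0,0,0,1],
    [0,0.002,0.048,0,0,0,1],
  ],
)

```text
clock: 10.9
position: [0.4769, -0.1478, 0.0412]
tool_rot: [3.142, -0.001, -3.122]
force: [-1.7, 0.3, 2.8]
grip_width: -0.0
finger_force: 1.1
```

Request:
play_rows(
  deltas=[
    [0,0,0.003,0,0,0,1],
    [0,0,0.006,0,0,0,1],
    [0,0,0.006,0,0,0,1],
    [0,0,0.006,0,0,0,1],
  ],
)

```text
clock: 11.3
position: [0.4774, -0.1477, 0.0383]
tool_rot: [-3.142, -0.0, -3.122]
force: [0.3, 0.5, 0.5]
grip_width: -0.0004
finger_force: 0.4
```

Request:
play_rows(
  deltas=[
    [0,0,0.002,0,0,0,1],
    [0,0,0.002,0,0,0,1],
  ],
)

```text
clock: 11.5
position: [0.4775, -0.1477, 0.0375]
tool_rot: [-3.142, -0.0, -3.122]
force: [-3.3, 0.1, 7.6]
grip_width: -0.0002
finger_force: 3.9
```

Request:
play_rows(
  deltas=[
    [0,0,0.002,0,0,0,1],
    [0,0,0.002,0,0,0,1],
    [0,0,0.002,0,0,0,1],
  ],
)

```text
clock: 11.8
position: [0.4775, -0.1478, 0.0373]
tool_rot: [-3.141, -0.0, -3.122]
force: [-9.5, 2.1, 29.1]
grip_width: -0.0
finger_force: 15.0
```

Request:
play_rows(
  deltas=[
    [0,0,-0.02,0,0,0,1],
    [0,0,-0.06,0,0,0,1],
    [0,0,-0.14,0,0,0,1],
    [0,0,-0.22,0,0,0,1],
    [0,0,-0.3,0,0,0,1],
    [0.06,0,-0.34,0,0,0,1],
    [0.06,0,-0.34,0,0,0,1],
    [0.06,0,-0.34,0,0,0,1],
  ],
)

```text
clock: 12.6
position: [0.4478, -0.1484, 0.2071]
tool_rot: [-3.141, 0.002, -3.122]
force: [-0.0, 0.1, 0.1]
grip_width: 0.0003
finger_force: 0.0
```

Run:
```python
from h import *
to([.4779,-.1477,.2])
cv2.imwrite("pics/s3.png",cv2.resize(grab_frame("scene")[130:300,230:420,::-1],None,fx=3.5,fy=3.5,interpolation=cv2.INTER_CUBIC))
```

```text
t 12.6 pos [ 0.4478 -0.1484  0.2071] rot [-3.141e+00  2.000e-03 -3.122e+00] F [-0.   0.1  0.1] q [ 0.26  0.31 -0.08  2.02  0.03  0.81  1.75] w 0.0
delta [-0.0601  0.0003  0.0142] [-0.0002  0.0008  0.0007]
```

View pics/s3.png

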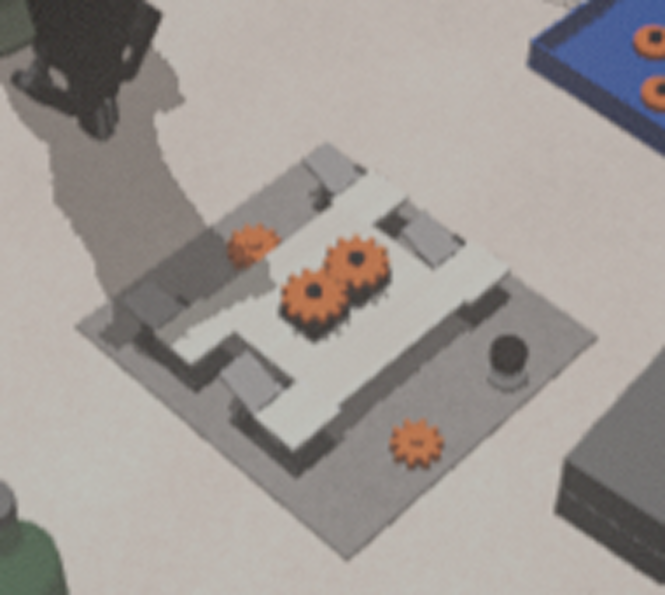

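The front-right tab, at about (150,300), is in shadow. I'll move aside and compare it with the first picture.

Request:
play_rows(
  deltas=[
    [0,0.08,-0.08,0,0,0,1],
    [0,0.16,-0.16,0,0,0,1],
    [0,0.26,-0.16,0,0,0,1],
    [0,0.36,-0.16,0,0,0,1],
    [0,0.46,-0.16,0,0,0,1],
    [0,0.56,-0.16,0,0,0,1],
    [0,0.66,-0.16,0,0,0,1],
    [0,0.66,-0.16,0,0,0,1],
    [0,0.66,-0.16,0,0,0,1],
  ],
)

```text
clock: 13.55
position: [0.4407, 0.1838, 0.2854]
tool_rot: [3.141, -0.002, -3.118]
force: [-0.2, -0.5, 0.6]
grip_width: -0.0
finger_force: 0.0
```

Run:
```python
from h import *
b=grab_frame("scene")[:,:,::-1]; a=cv2.imread("pics/scene0.png")
f=lambda i:cv2.resize(i[190:260,250:330],None,fx=4.9,fy=4.9,interpolation=cv2.INTER_CUBIC)
cv2.imwrite("pics/cmp.png",np.hstack([f(a),f(b)]))
to([0.45,.18,.28])
```

```text
t 13.6 pos [0.441  0.1821 0.2855] rot [-3.141e+00 -2.000e-03 -3.120e+00] F [-0.2 -1.8 -0.8] q [-0.27  0.24 -0.3   1.9   0.08  1.02  0.99] w 0.0
delta [-0.018  -0.0046  0.011 ] [-0.0002 -0.0008  0.0015]
```

View pics/cmp.png

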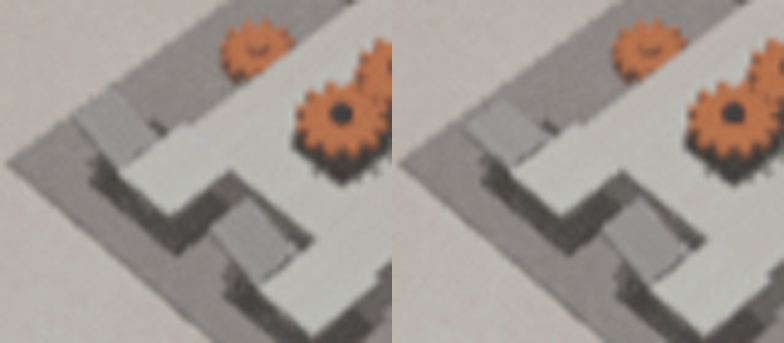

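The front-right tab's free end has dropped from about (75,110) to (465−392=73,125), so it is now flat. The rear-right tab, the plate and the gears have not moved.

```bash
python3 -c "
from workcell import *
print(job_done())"
```

```text
the job is handed in; nothing more can be done
None
```

The front right corner was the one that rocked: its ear sank 4 mm under the fingertip, while the other three ears held firm. I pressed its shim tab flat to the stop, moved clear and handed the job in at about 14 s; the hand-in gave no verdict.

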